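# Unload the spare robot wheels from the storage bar

### The arm

A 7-joint arm with a two-finger parallel gripper is mounted at the origin on the work surface. World frame = base frame: x ahead of the robot, y to its left, z up, the work surface at z = 0. Lengths are in m, angles in rad, forces in N, time in s.
With the tool pointing down it reaches from about 0.35 to 0.9 m from the base axis. Payload 8.1 kg.
Tool frame: the origin (TCP) lies midway between the tips of the shut fingers; the grasp point (between the pads) lies arm.hold_point_z behind it (arm.hold_point_z is the distance from the TCP to the grasp point, in m); z points along the fingers, x is the direction in which the jaws open and shut, and the axes are right-handed (so a half turn about z gives the same grasp; the last joint's range is limited). The gripper opens to 92 mm and grips with 3 to 60 N. Pads are 19 mm wide; open, the fingers measure 130 mm over their backs; the gripper's body (75 mm by 190 mm) begins 47 mm behind the grasp point.
Start: joints at [-1.225, 0.434, 0.025, 1.573, -0.012, 1.134, -0.075], TCP at [0.271, 0.563, 0.227] pointing down, gripper open.
Joint ranges: [-2.62, 2.62], [-0.44, 2.09], [-1.27, 1.32], [0.08, 2.57], [-1.32, 4.46], [0.12, 2], [-2.74, 2.74]. Speed limits (rad/s): [2.22, 2.22, 3.01, 3.01, 3.14, 3.14, 3.14].

### API

Orientations are given as a rotation vector (axis times angle).
In Python, from cell import arm gives the robot as it stands.
- The arm moves only by the shell command python3 -m pendant 'ROWS' [FORCE]. ROWS is JSON, a list of rows, each an object with "dp": the shift along the tool's x, y, z in m, a list of three; "rotation": the turn, a rotation vector about the tool's x, y, z in rad, a list of three; "fingers": the closure, from -1 (fully open) to 1 (shut). In form: [{"dp": [x, y, z], "rotation": [rx, ry, rz], "fingers": fingers}, ...]. A call has 1 to 20 rows; each row is the pose to reach, as a shift and turn from the pose measured when the call began, along the tool's axes at that moment; what a row does not reach only later rows make up. A row lasts 1/8 s, in which the tool goes at most 62.5 mm and 10.7 degrees, less where a joint would pass 70% of its speed; a pose out of reach is approached as far as the arm can. A call with a gripper value outside its range is refused whole. The fingers move at their own pace and stop on an object; FORCE is the grip in N (left out, the last holds). Time passes only in rows, so rows that repeat a pose let the fingers close. It gives the time, the measured TCP pose, the force and the opening at its end, in the units of the state.
- arm.observe(): the state, without advancing time (a new reading comes with each control period).
- arm.get_image(name): name is "scene" or "top" or "wrist"; returns the picture (420x560x3 uint8, blue, green, red); there is no depth.
- arm.camera_params(name): a dict with "camera_matrix" (3x3 intrinsics, pixels), "rvec" (rotation vector, rad) and "tvec" (3), from world to camera coordinates, as OpenCV has them. Camera axes: x right, y down, z forward; pixel columns grow to the right and rows downward; lengths in m; the calibration is good to about 2 mm. A picture is of the moment at which its call begins: read the wrist's pose just before it. camera_params takes no time and is no camera call; for the wrist camera it gives the pose at the moment of the call.
- arm.sign_off(): hands the job in, once; it reports no verdict.
The state is a dict: "clock": time; "joints": joint angles; "dq": joint speeds; "joint_efforts": joint torques, N m; "position": TCP position; "ee_rot": TCP orientation; "force": force on the tool from outside, world axes, zero at the start; "ft_torque": the same for the moment, N m; "width": opening from 0.0 (shut) to 1.0 (fully open).
Only numpy, scipy, OpenCV 4.12 (cv2) and the standard library are available. Lean on these libraries where they do the work, as an engineer would, in place of code of your own. Each camera call takes 0.05 s, during which the arm holds its last target.

### The job

Slide the orange stop collar off the end of the storage bar and put it in the orange-lined bin first; then slide both wheels off the bar and put the yellow wheel in the yellow-lined bin and the blue wheel in the blue-lined bin. Leave everything resting inside its bin, never set or drop one anywhere else, and leave the tubs, bottle and tools where they stand.

Things in the scene. Friction and masses are not known exactly. Their poses are not given: they have to be found in the camera images.
- rack: White storage cubby, fixed. Origin: on the table under the bar's root, z up. A steel bar, 16 mm diameter, runs level along this body's -x at 140 mm height, from an upright panel (x=0..15, y=+-85 mm) to its free end at x=-215 mm; root flange 40 mm diameter to x=-6 mm. Second panel at x=145..160 mm. Floor board 12 mm high, x=-40..160 mm. Small fixed tubs on top, up to 326 mm, at x>55 mm.
- shelf_edge (a point): Middle of the lower front edge of the shelf board that overhangs the inner part of the bar, 250 mm above the table, axes as the rack's. The board runs from here 245 mm to +x, y=+-90 mm, 16 mm thick. Parts below it can only be reached with the tool leaning out: fingers pointing down and towards the rack's +x, 30 to 45 degrees from vertical.
- bar_tip (a point): Centre of the bar's free end, 140 mm above the table; axes as those of the rack (+x points into the rack along the bar).
- collar: Orange stop collar: plastic ring, 48 mm outer diameter, 24 mm bore, 30 mm long, about 60 g, hanging loose on the bar nearest its free end. Origin: centre of the ring; its x axis is the ring's axis. Held only by friction; slides freely; its hanging centre lies 4 mm below the bar axis.
- wheel_yellow: Yellow robot wheel: ring, 64 mm outer diameter, 30 mm bore, 28 mm wide, about 90 g, grey marks round the hub faces, hanging loose on the bar behind the collar (either wheel may be the outer one). Origin: centre of the wheel; its x axis is its axle line. The hanging centre lies 7 mm below the bar's axis. Across its diameter it can be gripped with the fingers on either side of the bar.
- wheel_blue: Blue robot wheel, otherwise the same as the yellow one.
- bin_orange: Open white bin lined and striped in orange, fixed to the table, outside 150 mm (its x) by 120 mm (its y) by 32 mm high, walls and floor 4 mm. Origin: centre of its underside, z up. The three bins may change places.
- bin_yellow: Open white bin lined and striped in yellow, fixed to the table, outside 150 mm (its x) by 120 mm (its y) by 32 mm high, walls and floor 4 mm. Origin: centre of its underside, z up. The three bins may change places.
- bin_blue: Open white bin lined and striped in blue, fixed to the table, outside 150 mm (its x) by 120 mm (its y) by 32 mm high, walls and floor 4 mm. Origin: centre of its underside, z up. The three bins may change places.
- screw_tub: Closed clear tub with white lid, standing; bystander, leave alone. Origin: centre of its underside, z up. 90 mm diameter (lid 96), 55 mm high, brass screws; under the bar.
- servo_tub: Closed clear tub with white lid, standing; bystander, leave alone. Origin: centre of its underside, z up. 94 mm diameter (lid 100), 60 mm high, black contents.
- plug_bucket: Closed clear tub with white lid, standing; bystander, leave alone. Origin: centre of its underside, z up. 130 mm diameter (lid 136), 100 mm high, grey contents.
- led_tub: Closed clear tub with white lid, standing; bystander, leave alone. Origin: centre of its underside, z up. 90 mm diameter (lid 96), 50 mm high, green contents.
- powder_bottle: White waisted bottle with orange cap, 70 mm diameter, 145 mm high, standing beside the bar on the rack's +y side; bystander, leave alone. Origin: centre of its underside, z up.
- screwdriver: Screwdriver, 180 mm long, lying along its x axis; bystander, leave alone. Origin: centre of its underside.
- servo: Black servo motor 74 x 28 x 46 mm; bystander, leave alone. Origin: centre of its underside.

How it is judged:
By the outcome, as a careful person would: the job done as asked, in the order asked, and still so for the second after the job is handed in, with the robot touching nothing.
It also fails if it takes over 72 s, if anything falls off the work surface, if the arm or the gripper's body presses on something with over 40 N, if the wrist force passes 120 N, or if a joint passes its speed limit or range.

## Working session

There is one attempt and no reset: what is moved stays moved. The work goes in short steps, Python scripts to look and compute and a shell command to move; the robot and the scene stay as the last step left them, time stands still between calls to the robot, and variables do not carry over. Pictures are saved under pics/ and viewed, and the job is handed in when it is done.

```bash
ls; mkdir -p pics; python3 - <<'E'
from cell import arm
import cv2
for n in ("scene","top","wrist"):
    cv2.imwrite(f"pics/{n}0.png",arm.get_image(n))
    p=arm.camera_params(n); print(n,p)
print(arm.observe(), arm.hold_point_z)
E
```

```text
pics
scene {'camera_matrix': array([[445.25989399,   0.        , 274.7544885 ],
       [  0.        , 445.25989399, 206.40384909],
       [  0.        ,   0.        ,   1.        ]]), 'rvec': array([ 1.12265565,  2.54744129, -0.83501331]), 'tvec': array([ 0.33157218, -0.24243757,  1.59821632])}
top {'camera_matrix': array([[389.24817353,   0.        , 278.98482875],
       [  0.        , 389.24817353, 214.05769743],
       [  0.        ,   0.        ,   1.        ]]), 'rvec': array([ 2.15618258, -2.09859435,  0.16271977]), 'tvec': array([0.02640446, 0.53602038, 0.96491116])}
wrist {'camera_matrix': array([[313.94517547,   0.        , 274.19367931],
       [  0.        , 313.94517547, 208.21645828],
       [  0.        ,   0.        ,   1.        ]]), 'rvec': array([-2.46337901, -1.54914052, -0.20640087]), 'tvec': array([-0.62534655, -0.03335606,  0.388602  ])}
{'clock': 0.15, 'joints': array([-1.22459552,  0.43505958,  0.02502669,  1.57385947, -0.01160351,
        1.13393802, -0.07509796]), 'dq': array([-0.0004266 , -0.00281948,  0.00095088, -0.00315511,  0.00100901,
        0.00168185,  0.00165224]), 'joint_efforts': array([ 1.71791067e-03, -6.68266726e+01,  9.85708125e-01, -3.14693248e+01,
       -6.05122908e-02,  3.93699075e-02,  8.59297188e-05]), 'position': array([0.27109263, 0.56275698, 0.22613899]), 'ee_rot': array([ 2.65957127e+00,  1.67090175e+00, -1.37714829e-03]), 'force': array([-0.16932214, -0.14668978, -0.04970364]), 'ft_torque': array([ 0.00612922, -0.01765791, -0.04971081]), 'width': 0.9979109462226817} 0.0188
```

View pics/scene0.png

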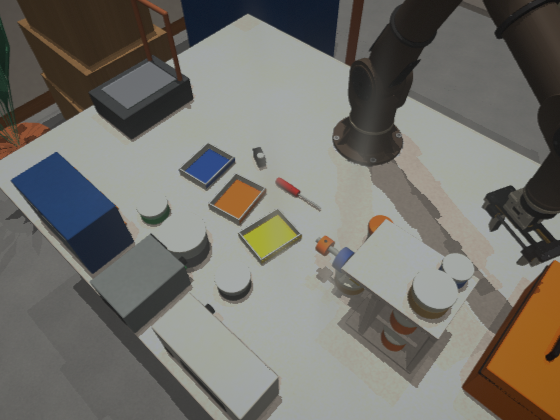

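View pics/top0.png

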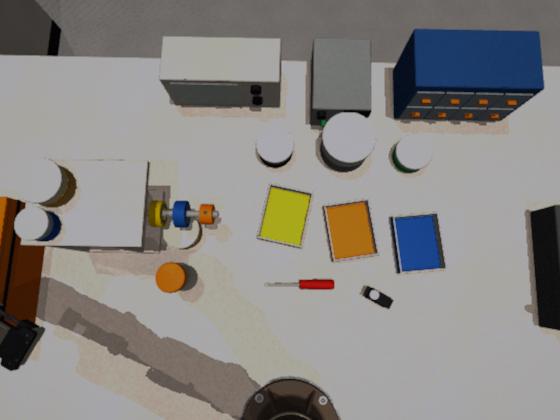

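View pics/wrist0.png

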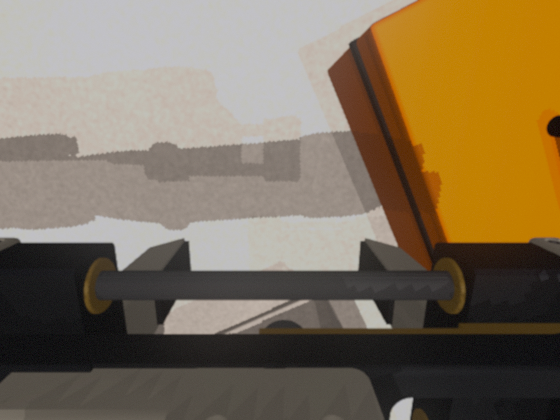

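The bar's free end points to the right in the top view (world −y). The order from the tip is collar (207,214), blue wheel (181,214), yellow wheel (157,213) near the shelf. Bins in the top view: yellow (286,216), orange (350,231), blue (417,243). The bottle is at (171,277).

```bash
cat > h.py <<'E'
import numpy as np, cv2
from cell import arm
def cam(n):
    p=arm.camera_params(n); R=cv2.Rodrigues(p['rvec'])[0]; return p['camera_matrix'],R,p['tvec'],-R.T@p['tvec']
def plane(n,uv,z):
    K,R,t,C=cam(n); d=R.T@np.linalg.inv(K)@np.array([uv[0],uv[1],1.]); return C+d*(z-C[2])/d[2]
def ray(n,uv):
    K,R,t,C=cam(n); d=R.T@np.linalg.inv(K)@np.array([uv[0],uv[1],1.]); return C,d/np.linalg.norm(d)
def proj(n,X):
    p=arm.camera_params(n); return cv2.projectPoints(np.array([X],float),p['rvec'],p['tvec'],p['camera_matrix'],None)[0].ravel()
def tri(n1,a,n2,b):
    C1,d1=ray(n1,a);C2,d2=ray(n2,b)
    s=np.linalg.lstsq(np.c_[d1,-d2],C2-C1,rcond=None)[0]; P,Q=C1+s[0]*d1,C2+s[1]*d2
    return (P+Q)/2,np.linalg.norm(P-Q)
RANGES={'orange':((5,150,100),(17,255,255)),'yellow':((23,150,80),(33,255,255)),'blue':((105,150,60),(125,255,255))}
def blobs(img,c,amin=60):
    m=cv2.inRange(cv2.cvtColor(img,cv2.COLOR_BGR2HSV),*RANGES[c])
    n,l,s,ce=cv2.connectedComponentsWithStats(m)
    return [(s[i].tolist(),ce[i].round(1).tolist(),np.argwhere(l==i)[:,::-1].astype(np.float32)) for i in range(1,n) if s[i][4]>=amin]
E
python3 - <<'E'
from h import *
for n in ("top","scene"):
    im=cv2.imread(f"pics/{n}0.png")
    for c in RANGES:
        for s,ce,p in blobs(im,c): print(n,c,s,ce)
    x0,y0,x1,y1=(140,150,240,260) if n=="top" else (300,200,440,320)
    cv2.imwrite(f"pics/{n}0c.png",cv2.resize(im[y0:y1,x0:x1],None,fx=5,fy=5,interpolation=cv2.INTER_CUBIC))
# bins
im=cv2.imread("pics/top0.png")
for c in RANGES:
    b=[x for x in blobs(im,c,900) if x[0][0]>250 and x[0][1]>150]
    for s,ce,p in b:
        r=cv2.boxPoints(cv2.minAreaRect(p)); P=[plane("top",q,0.004)[:2].round(3).tolist() for q in r]
        print(c,"bin",plane("top",ce,0.004).round(3),P)
E
```

```text
top orange [0, 197, 7, 49, 201] [2.1, 214.0]
top orange [327, 203, 48, 56, 928] [355.2, 227.8]
top orange [199, 205, 14, 19, 237] [205.5, 214.1]
top orange [332, 232, 20, 15, 86] [342.2, 239.3]
top orange [156, 263, 29, 30, 691] [170.0, 277.1]
top yellow [260, 187, 50, 58, 2083] [284.8, 215.6]
top yellow [148, 201, 15, 26, 283] [154.8, 213.3]
top blue [414, 29, 129, 60, 7257] [477.4, 59.0]
top blue [173, 201, 14, 26, 298] [179.1, 213.5]
top blue [395, 216, 46, 55, 1997] [417.4, 243.0]
scene orange [140, 0, 27, 14, 87] [153.8, 6.4]
scene orange [0, 123, 48, 36, 518] [21.5, 136.8]
scene orange [215, 180, 45, 38, 914] [237.1, 198.1]
scene orange [369, 215, 23, 17, 170] [376.5, 221.7]
scene orange [317, 236, 13, 15, 112] [323.0, 243.4]
scene orange [486, 261, 74, 159, 6170] [534.1, 347.4]
scene yellow [244, 223, 26, 35, 530] [259.2, 239.3]
scene blue [186, 149, 42, 33, 698] [206.7, 165.3]
scene blue [12, 152, 97, 88, 4331] [61.4, 194.8]
orange bin [ 0.51  -0.164  0.004] [[0.564, -0.085], [0.585, -0.192], [0.445, -0.214], [0.424, -0.109]]
yellow bin [0.538 0.026 0.004] [[0.482, 0.094], [0.619, 0.068], [0.597, -0.042], [0.461, -0.015]]
blue bin [ 0.474 -0.328  0.004] [[0.537, -0.27], [0.554, -0.372], [0.412, -0.386], [0.396, -0.286]]
```

View pics/top0c.png

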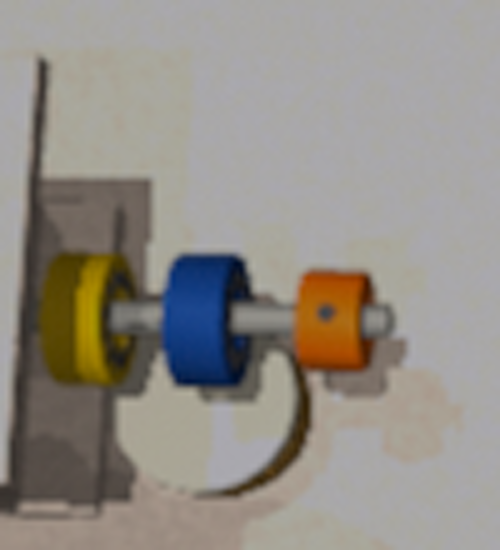

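View pics/scene0c.png

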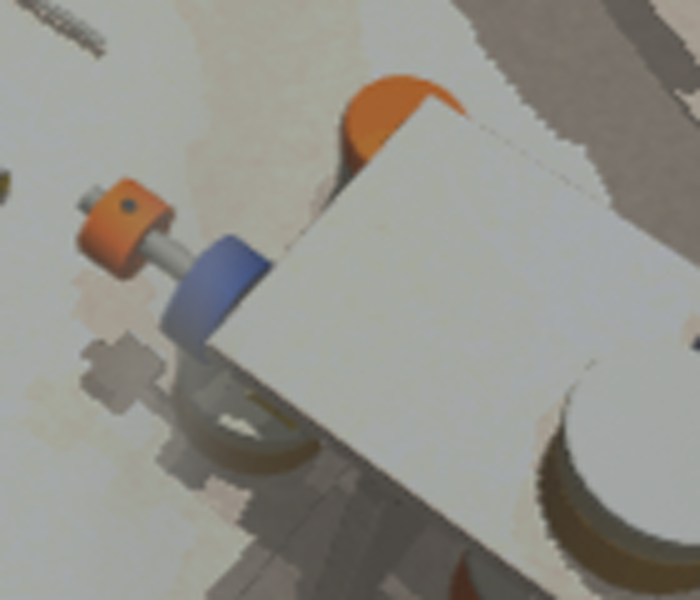

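```bash
python3 - <<'E'
from h import *
f=lambda x,y:(140+x/5-.4,150+y/5-.4)
P=lambda a,z:plane("top",f(*a),z).round(4)
print("camtop",cam("top")[3])
print("tip",P((393,321),.14),"bar mid",P((155,315),.14),P((270,319),.14))
print("collar far edge",P((298,319),.16),"sides",P((335,271),.14),P((335,372),.14))
print("blue far",P((164,320),.165),"sides",P((205,254),.135),P((205,386),.135))
print("yel far",P((41,318),.165),"sides",P((90,252),.135),P((90,385),.135))
print("shelf",P((46,60),.25),P((15,485),.25))
g=lambda x,y:(300+x/5-.4,200+y/5-.4)
print("tip tri",tri("top",f(390,321),"scene",g(90,200)))
print("shelf scene near",plane("scene",g(430,95),.266),plane("scene",g(208,343),.266))
# bottle cap
print("bottle",plane("top",(170.5,277.5),.145)); 
E
```

```text
camtop [0.36734452 0.02406197 1.04093593]
tip [0.516  0.1823 0.14  ] bar mid [0.516  0.2948 0.14  ] [0.5155 0.2403 0.14  ]
collar far edge [0.5125 0.2226 0.16  ] sides [0.5392 0.211  0.14  ] [0.4911 0.2082 0.14  ]
blue far [0.5096 0.283  0.165 ] sides [0.5468 0.2746 0.135 ] [0.4835 0.2701 0.135 ]
yel far [0.5091 0.3396 0.165 ] sides [0.5464 0.3297 0.135 ] [0.4826 0.3245 0.135 ]
shelf [0.606  0.3162 0.25  ] [0.426  0.3138 0.25  ]
tip tri (array([0.5167229 , 0.1846737 , 0.13498078]), np.float64(0.00027461688441637183))
shelf scene near [0.42880958 0.31363632 0.266     ] [0.60717667 0.31692739 0.266     ]
bottle [0.36523085 0.28232748 0.145     ]
```

```bash
cat >> h.py <<'E'
from scipy.spatial.transform import Rotation as Ro
def Rt(lean_deg,s=1,yaw=0.016):
    # lean: fingers down and toward +y ; yaw about z of jaw axis
    a=np.radians(lean_deg); x=s*np.array([np.cos(yaw),np.sin(yaw),0]); b=np.array([-np.sin(yaw),np.cos(yaw),0])
    z=b*np.sin(a)-np.array([0,0,np.cos(a)]); return Ro.from_matrix(np.c_[x,np.cross(z,x),z])
def go(hold,R):
    "hold: world position for the grasp point"
    o=arm.observe(); R0=Ro.from_rotvec(o['ee_rot']); h=arm.hold_point_z
    T=np.array(hold)+R.as_matrix()[:,2]*h
    dp=R0.inv().apply(T-o['position']); rv=(R0.inv()*R).as_rotvec()
    print("dp",dp.round(4).tolist(),"rot",rv.round(3).tolist(),"deg",round(np.degrees(np.linalg.norm(rv)),1))
def st():
    o=arm.observe(); M=Ro.from_rotvec(o['ee_rot']).as_matrix()
    print("t",round(o['clock'],2),"hold",(o['position']-M[:,2]*arm.hold_point_z).round(4),"x",M[:,0].round(3),"z",M[:,2].round(3),"F",o['force'].round(1),"w",round(o['width']*92,1),"q",o['joints'].round(2))
E
python3 - <<'E'
from h import *
st()
o=arm.observe(); M=Ro.from_rotvec(o['ee_rot']).as_matrix()
print("cam in tool",M.T@(cam("wrist")[3]-o['position']))
for s in (1,-1):
    go((.30,.30,.33),Rt(0,s)); go((.515,.2076,.25),Rt(0,s))
E
```

```text
t 0.15 hold [0.2711 0.5628 0.2449] x [ 0.434  0.901 -0.001] z [-0.    -0.001 -1.   ] F [-0.2 -0.1 -0. ] w 91.8 q [-1.22  0.44  0.03  1.57 -0.01  1.13 -0.08]
cam in tool [ 0.00050698 -0.07014191 -0.15756364]
dp [-0.2243, 0.1401, -0.0848] rot [0.001, 0.001, 1.106] deg 63.4
dp [-0.2141, 0.3739, -0.0048] rot [0.001, 0.001, 1.106] deg 63.4
dp [-0.2243, 0.1401, -0.0848] rot [-0.001, 0.001, -2.036] deg 116.6
dp [-0.2141, 0.3739, -0.0048] rot [-0.001, 0.001, -2.036] deg 116.6
```

```bash
python3 -m pendant '[{"dp":[-0.02,0.01,-0.05],"rotation":[0,0,0],"fingers":-1},{"dp":[-0.06,0.04,-0.085],"rotation":[0,0,0.1],"fingers":-1},{"dp":[-0.10,0.065,-0.085],"rotation":[0,0,0.25],"fingers":-1},{"dp":[-0.14,0.09,-0.085],"rotation":[0,0,0.4],"fingers":-1},{"dp":[-0.18,0.12,-0.085],"rotation":[0,0,0.55],"fingers":-1},{"dp":[-0.224,0.14,-0.085],"rotation":[0,0,0.7],"fingers":-1},{"dp":[-0.223,0.19,-0.08],"rotation":[0,0,0.85],"fingers":-1},{"dp":[-0.221,0.24,-0.07],"rotation":[0,0,1.0],"fingers":-1},{"dp":[-0.219,0.29,-0.05],"rotation":[0,0,1.106],"fingers":-1},{"dp":[-0.217,0.34,-0.03],"rotation":[0,0,1.106],"fingers":-1},{"dp":[-0.214,0.374,-0.005],"rotation":[0,0,1.106],"fingers":-1},{"dp":[-0.214,0.374,-0.005],"rotation":[0,0,1.106],"fingers":-1},{"dp":[-0.214,0.374,-0.005],"rotation":[0,0,1.106],"fingers":-1}]'; python3 - <<'E'
from h import *
st(); cv2.imwrite("pics/w1.png",arm.get_image("wrist")); cv2.imwrite("pics/s1.png",arm.get_image("scene")); go((.515,.2076,.136),Rt(0,1))
E
```

```text
clock: 1.78
position: [0.5145, 0.2081, 0.2315]
ee_rot: [3.14, 0.026, -0.002]
force: [-0.1, 0.4, 0.6]
width: 1.001
t 1.77 hold [0.5145 0.2081 0.2503] x [ 1.     0.016 -0.001] z [-0.001 -0.001 -1.   ] F [-0.1  0.4  0.6] w 92.1 q [-0.78  0.32  0.4   1.76 -0.14  1.08 -0.32]
dp [0.0005, 0.0011, 0.115] rot [-0.0, -0.0, 0.002] deg 0.1
```

View pics/w1.png

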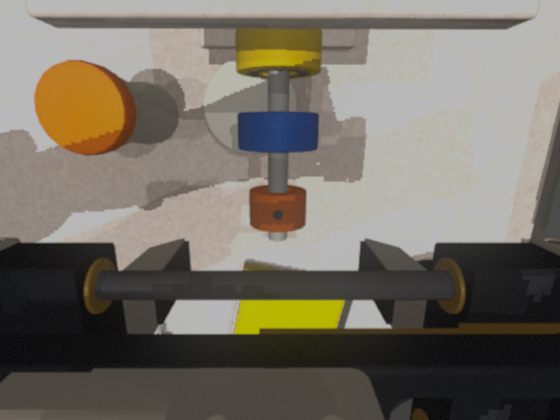

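View pics/s1.png

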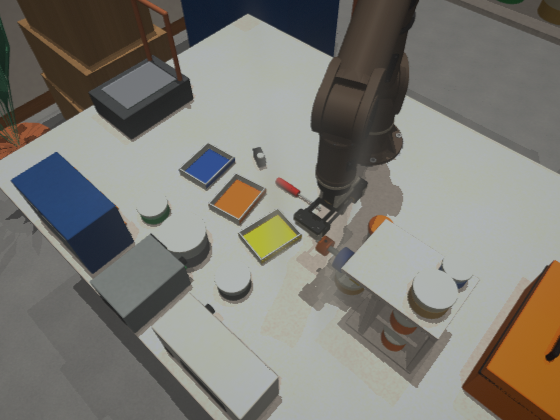

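The wrist view shows the collar centred at (278,208), the blue wheel at (278,131), the yellow wheel at (279,52) and the shelf edge at row ~22. I'll cross-check the positions from it.

```bash
python3 - <<'E'
from h import *
for n,uv,z in (("collar far",(278,188),.16),("collar L",(250,205),.136),("collar R",(306,205),.136),("blue far",(278,113),.165),("tip",(278,240),.136),("shelf",(278,25),.25),("blueL",(238,130),.134),("blueR",(318,130),.134),("yellow near bot",(278,76),.11)): print(n,plane("wrist",uv,z).round(4))
print(proj("top",(.515,.2076,.16)),proj("scene",(.515,.2076,.16)))
E
```

```text
collar far [0.5174 0.2329 0.16  ]
collar L [0.4948 0.2132 0.136 ]
collar R [0.5415 0.2141 0.136 ]
blue far [0.5162 0.2863 0.165 ]
tip [0.5188 0.1825 0.136 ]
shelf [0.5145 0.3172 0.25  ]
blueL [0.4853 0.2738 0.134 ]
blueR [0.5485 0.2749 0.134 ]
yellow near bot [0.5163 0.3173 0.11  ]
[205.7606244  212.49974304] [325.34461859 239.1707974 ]
```

```bash
python3 - <<'E'
from h import *
print("collar outer top edge",plane("wrist",(278,229),.16),"blue outer top",plane("wrist",(278,150),.165), "inner low",plane("wrist",(278,188),.125))
go((.5165,.208,.136),Rt(0,1))
E
```

```text
collar outer top edge [0.51813365 0.20072534 0.16      ] blue outer top [0.51676965 0.26126508 0.165     ] inner low [0.51802986 0.22587    0.125     ]
dp [0.002, 0.0007, 0.115] rot [-0.0, -0.0, 0.002] deg 0.1
```

```bash
python3 -m pendant '[{"dp":[0.002,0.0,0.04],"rotation":[0,0,0],"fingers":-1},{"dp":[0.002,0.0,0.08],"rotation":[0,0,0],"fingers":-1},{"dp":[0.002,0.0005,0.114],"rotation":[0,0,0],"fingers":-1},{"dp":[0.002,0.0005,0.115],"rotation":[0,0,0],"fingers":-1},{"dp":[0.002,0.0005,0.115],"rotation":[0,0,0],"fingers":0.3},{"dp":[0.002,0.0005,0.115],"rotation":[0,0,0],"fingers":1},{"dp":[0.002,0.0005,0.115],"rotation":[0,0,0],"fingers":1},{"dp":[0.002,0.0005,0.115],"rotation":[0,0,0],"fingers":1},{"dp":[0.002,0.0005,0.115],"rotation":[0,0,0],"fingers":1},{"dp":[0.002,0.0005,0.115],"rotation":[0,0,0],"fingers":1}]' 15; python3 - <<'E'
from h import *
st(); cv2.imwrite("pics/w2.png",arm.get_image("wrist"))
E
```

```text
clock: 3.12
position: [0.5166, 0.2083, 0.1174]
ee_rot: [-3.141, -0.027, -0.0]
force: [-0.8, 0.1, 1.8]
width: 0.523
t 3.12 hold [0.5166 0.2083 0.1362] x [1.    0.017 0.   ] z [ 0.  0. -1.] F [-0.8  0.1  1.8] w 48.1 q [-0.74  0.45  0.36  1.89 -0.21  0.83 -0.26]
```

View pics/w2.png

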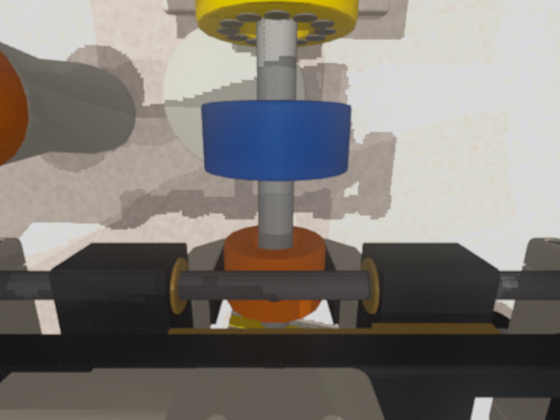

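```bash
python3 -m pendant '[{"dp":[0,0.0,-0.003],"rotation":[0,0,0],"fingers":1},{"dp":[0,0.01,-0.003],"rotation":[0,0,0],"fingers":1},{"dp":[0,0.025,-0.003],"rotation":[0,0,0],"fingers":1},{"dp":[0,0.045,-0.003],"rotation":[0,0,0],"fingers":1},{"dp":[0,0.065,-0.003],"rotation":[0,0,0],"fingers":1},{"dp":[0,0.09,-0.003],"rotation":[0,0,0],"fingers":1},{"dp":[0,0.10,-0.003],"rotation":[0,0,0],"fingers":1},{"dp":[0,0.10,-0.003],"rotation":[0,0,0],"fingers":1}]' 15; python3 - <<'E'
from h import *
st(); cv2.imwrite("pics/w3.png",arm.get_image("wrist")); go((.5045,-.15,.12),Rt(0,1,.155));go((.5045,-.15,.031),Rt(0,1,.155))
E
```

```text
clock: 4.18
position: [0.5184, 0.1074, 0.1204]
ee_rot: [-3.141, -0.025, -0.0]
force: [0.2, -0.7, -0.7]
width: 0.527
t 4.17 hold [0.5184 0.1074 0.1392] x [1.    0.016 0.   ] z [ 0.  0. -1.] F [ 0.2 -0.7 -0.7] w 48.4 q [-0.58  0.41  0.37  1.96 -0.2   0.81 -0.08]
dp [-0.0183, 0.2582, 0.019] rot [-0.001, -0.0, -0.138] deg 7.9
dp [-0.0184, 0.2582, 0.108] rot [-0.001, -0.0, -0.138] deg 7.9
```

View pics/w3.png

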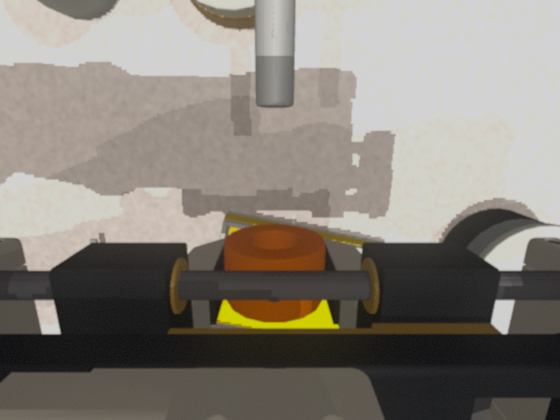

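```bash
python3 - <<'E'
from h import *
for n,uv,z in (("bucket",(348,135),.1),("servotub",(275,146),.06),("led",(412,153),.05),("servo",(378,297),.03),("sdr",(333,284),.02)): print(n,plane("top",uv,z).round(3))
E
python3 -m pendant '[{"dp":[0,0.04,0],"rotation":[0,0,0],"fingers":1},{"dp":[-0.005,0.09,0],"rotation":[0,0,-0.03],"fingers":1},{"dp":[-0.01,0.14,0],"rotation":[0,0,-0.07],"fingers":1},{"dp":[-0.014,0.19,0],"rotation":[0,0,-0.1],"fingers":1},{"dp":[-0.018,0.235,0],"rotation":[0,0,-0.138],"fingers":1},{"dp":[-0.0183,0.258,0.005],"rotation":[0,0,-0.138],"fingers":1},{"dp":[-0.0183,0.258,0.019],"rotation":[0,0,-0.138],"fingers":1},{"dp":[-0.0183,0.258,0.019],"rotation":[0,0,-0.138],"fingers":1}]' 15; python3 - <<'E'
from h import *
st(); cv2.imwrite("pics/t4.png",arm.get_image("top")[150:350,200:500]);cv2.imwrite("pics/w4.png",arm.get_image("wrist")); go((.5045,-.15,.031),Rt(0,1,.155))
E
```

```text
bucket [ 0.733 -0.129  0.1  ]
servotub [0.714 0.056 0.06 ]
led [ 0.707 -0.306  0.05 ]
servo [ 0.331 -0.216  0.03 ]
sdr [ 0.36  -0.103  0.02 ]
clock: 5.22
position: [0.504, -0.1477, 0.0999]
ee_rot: [-3.13, -0.246, 0.003]
force: [-0.3, 0.8, -0.3]
width: 0.528
t 5.22 hold [ 0.504  -0.1477  0.1187] x [ 0.988  0.156 -0.002] z [-0.002  0.002 -1.   ] F [-0.3  0.8 -0.3] w 48.5 q [-0.09  0.44  0.36  1.98 -0.22  0.76  0.56]
dp [-0.0004, 0.0022, 0.0887] rot [-0.002, 0.0, 0.003] deg 0.2
```

View pics/w4.png

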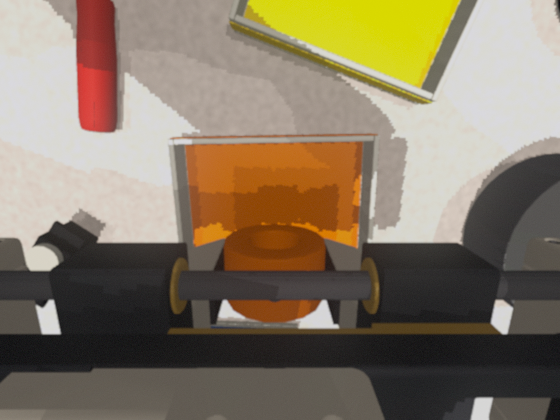

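The collar hangs centred over the orange bin, whose rim edges are at cols 175–372. Next I lower and release.

```bash
python3 -m pendant '[{"dp":[0,0.002,0.03],"rotation":[0,0,0],"fingers":1},{"dp":[0,0.002,0.06],"rotation":[0,0,0],"fingers":1},{"dp":[0,0.002,0.08],"rotation":[0,0,0],"fingers":1},{"dp":[0,0.002,0.087],"rotation":[0,0,0],"fingers":1},{"dp":[0,0.002,0.0885],"rotation":[0,0,0],"fingers":1},{"dp":[0,0.002,0.0885],"rotation":[0,0,0],"fingers":1},{"dp":[0,0.002,0.0885],"rotation":[0,0,0],"fingers":-0.35},{"dp":[0,0.002,0.0885],"rotation":[0,0,0],"fingers":-0.35},{"dp":[0,0.002,0.0885],"rotation":[0,0,0],"fingers":-0.35},{"dp":[0,0.002,0.0885],"rotation":[0,0,0],"fingers":-0.35},{"dp":[0,0.002,0.05],"rotation":[0,0,0],"fingers":-0.35},{"dp":[0,0.002,0.0],"rotation":[0,0,0],"fingers":-0.35},{"dp":[0,0.002,-0.06],"rotation":[0,0,0],"fingers":-1},{"dp":[0,0.002,-0.12],"rotation":[0,0,0],"fingers":-1},{"dp":[0,0.002,-0.12],"rotation":[0,0,0],"fingers":-1}]' 15; python3 - <<'E'
from h import *
st(); cv2.imwrite("pics/w5.png",arm.get_image("wrist")); 
for l in (20,25,30): go((.5165,.275,.133),Rt(l,1))
E
```

```text
clock: 7.2
position: [0.5076, -0.1509, 0.2255]
ee_rot: [3.132, 0.247, 0.012]
force: [-0.0, -0.5, -0.4]
width: 0.955
t 7.2 hold [ 0.5074 -0.1509  0.2443] x [0.988 0.157 0.008] z [ 0.008  0.    -1.   ] F [-0.  -0.5 -0.4] w 87.8 q [-0.15  0.28  0.43  1.84 -0.14  1.04  0.49]
dp [0.0775, -0.4247, 0.1082] rot [0.348, 0.021, 0.141] deg 21.5
dp [0.0777, -0.4262, 0.1075] rot [0.435, 0.027, 0.14] deg 26.2
dp [0.0779, -0.4277, 0.1068] rot [0.522, 0.033, 0.139] deg 31.0
```

View pics/w5.png

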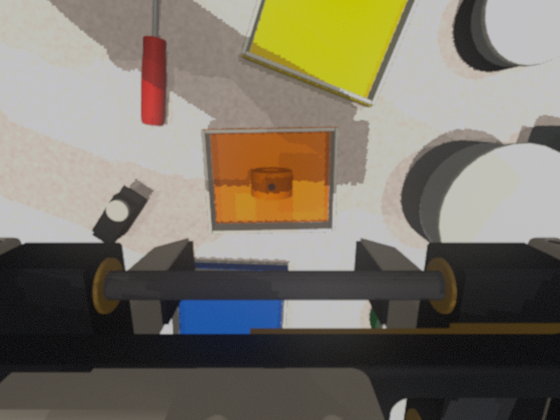

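The collar rests in the orange bin, at (271,183) in the wrist view. Next is the blue wheel, with a 25° lean.

```bash
python3 - <<'E'
from h import *
R=Rt(25,1); z=R.as_matrix()[:,2]
go(np.array((.517,.272,.133))-z*.12,R)
E
```

```text
dp [0.071, -0.373, -0.0013] rot [0.435, 0.027, 0.14] deg 26.2
```

```bash
python3 -m pendant '[{"dp":[0.008,-0.04,0],"rotation":[0.03,0,0.01],"fingers":-1},{"dp":[0.018,-0.095,0],"rotation":[0.1,0.005,0.03],"fingers":-1},{"dp":[0.028,-0.15,0],"rotation":[0.18,0.01,0.06],"fingers":-1},{"dp":[0.038,-0.205,0],"rotation":[0.25,0.015,0.08],"fingers":-1},{"dp":[0.05,-0.26,0],"rotation":[0.32,0.02,0.1],"fingers":-1},{"dp":[0.06,-0.315,0],"rotation":[0.38,0.025,0.12],"fingers":-1},{"dp":[0.069,-0.355,0],"rotation":[0.435,0.027,0.14],"fingers":-1},{"dp":[0.071,-0.373,0],"rotation":[0.435,0.027,0.14],"fingers":-1},{"dp":[0.071,-0.373,0],"rotation":[0.435,0.027,0.14],"fingers":-1},{"dp":[0.071,-0.373,0],"rotation":[0.435,0.027,0.14],"fingers":-1}]' 20; python3 - <<'E'
from h import *
st(); cv2.imwrite("pics/w6.png",arm.get_image("wrist")); cv2.imwrite("pics/t6.png",arm.get_image("top"))
go((.517,.272,.133),Rt(25,1))
E
```

```text
clock: 8.5
position: [0.518, 0.2277, 0.2232]
ee_rot: [-2.706, -0.021, 0.004]
force: [-0.1, -0.3, 0.5]
width: 1.0
t 8.5 hold [0.5181 0.2198 0.2403] x [1.    0.015 0.   ] z [-0.006  0.421 -0.907] F [-0.1 -0.3  0.5] w 92.0 q [-0.4   0.31  0.21  1.88 -0.61  0.97  0.17]
dp [-0.0006, -0.0019, 0.1195] rot [0.001, -0.001, -0.001] deg 0.1
```

View pics/w6.png

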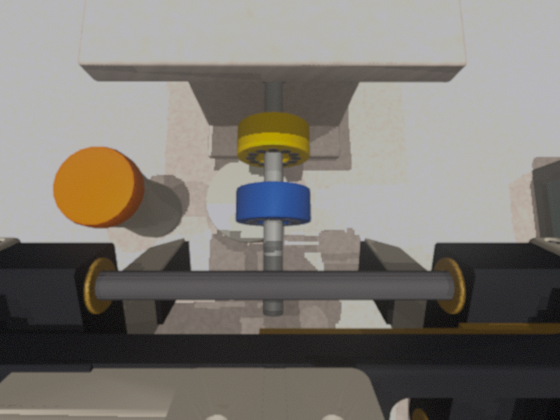

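View pics/t6.png

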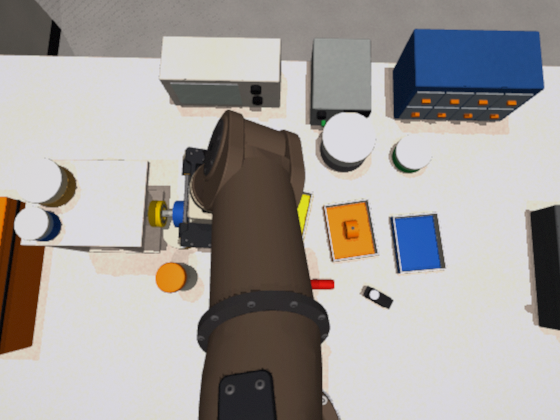

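```bash
python3 - <<'E'
from h import *
print(cam("wrist")[3])
im=cv2.imread("pics/w6.png")
for c in ("blue","yellow"):
    for s,ce,p in blobs(im,c,200):
        if s[0]<200 or s[0]>350: continue
        print(c,s,ce)
        for v in (p[:,1].min(),p[:,1].max()): print(v,[plane("wrist",(273,v),z)[1].round(4) for z in(.165,.133,.101)])
for X in ((.517,.272,.133),):
    for dy in (-.014,.014): print([proj("wrist",(.517,.272+dy,z)).round(0) for z in (.165,.133,.101)])
E
```

```text
[0.51845012 0.2251875  0.39593345]
blue [239, 182, 68, 36, 2178] [273.0, 200.2]
182.0 [np.float64(0.2854), np.float64(0.2938), np.float64(0.3021)]
217.0 [np.float64(0.2586), np.float64(0.2633), np.float64(0.2679)]
yellow [238, 112, 71, 50, 2471] [273.3, 133.2]
112.0 [np.float64(0.3423), np.float64(0.3585), np.float64(0.3747)]
161.0 [np.float64(0.302), np.float64(0.3126), np.float64(0.3233)]
[array([273., 218.]), array([273., 223.]), array([273., 227.])]
[array([273., 181.]), array([273., 191.]), array([273., 198.])]
```

```bash
python3 -m pendant '[{"dp":[0,-0.001,0.04],"rotation":[0,0,0],"fingers":-1},{"dp":[0,-0.0015,0.08],"rotation":[0,0,0],"fingers":-1},{"dp":[-0.0005,-0.002,0.11],"rotation":[0,0,0],"fingers":-1},{"dp":[-0.0005,-0.002,0.119],"rotation":[0,0,0],"fingers":-1},{"dp":[-0.0005,-0.002,0.1195],"rotation":[0,0,0],"fingers":-1},{"dp":[-0.0005,-0.002,0.1195],"rotation":[0,0,0],"fingers":1},{"dp":[-0.0005,-0.002,0.1195],"rotation":[0,0,0],"fingers":1},{"dp":[-0.0005,-0.002,0.1195],"rotation":[0,0,0],"fingers":1},{"dp":[-0.0005,-0.002,0.1195],"rotation":[0,0,0],"fingers":1},{"dp":[-0.0005,-0.002,0.1195],"rotation":[0,0,0],"fingers":1}]' 20; python3 - <<'E'
from h import *
st(); cv2.imwrite("pics/w7.png",arm.get_image("wrist"))
go((.519,.12,.139),Rt(25,1))
E
```

```text
clock: 9.85
position: [0.5172, 0.28, 0.1165]
ee_rot: [-2.705, -0.02, 0.003]
force: [-1.3, -2.8, 6.9]
width: 0.701
t 9.85 hold [0.5173 0.272  0.1335] x [1.    0.014 0.001] z [-0.005  0.422 -0.906] F [-1.3 -2.8  6.9] w 64.5 q [-0.43  0.46  0.13  1.96 -0.75  0.73  0.27]
dp [-0.0005, 0.1355, -0.0692] rot [0.0, -0.002, -0.001] deg 0.1
```

View pics/w7.png

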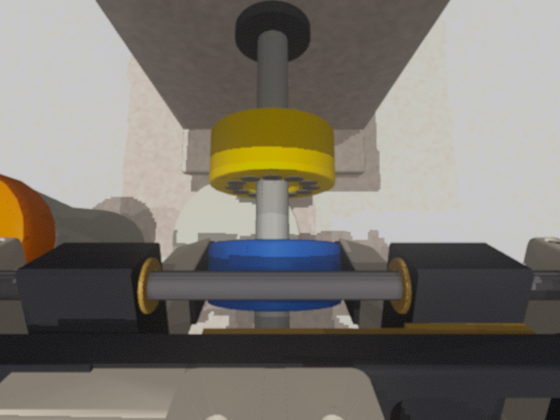

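```bash
python3 -m pendant '[{"dp":[0,-0.002,-0.005],"rotation":[0,0,0],"fingers":1},{"dp":[0,0.007,-0.009],"rotation":[0,0,0],"fingers":1},{"dp":[0,0.025,-0.0175],"rotation":[0,0,0],"fingers":1},{"dp":[0,0.047,-0.028],"rotation":[0,0,0],"fingers":1},{"dp":[0,0.07,-0.0387],"rotation":[0,0,0],"fingers":1},{"dp":[0,0.093,-0.0494],"rotation":[0,0,0],"fingers":1},{"dp":[0,0.116,-0.06],"rotation":[0,0,0],"fingers":1},{"dp":[0,0.1355,-0.0692],"rotation":[0,0,0],"fingers":1},{"dp":[0,0.1355,-0.0692],"rotation":[0,0,0],"fingers":1}]' 20; python3 - <<'E'
from h import *
st(); cv2.imwrite("pics/w8.png",arm.get_image("wrist"))
R=Rt(0,1,.097)
go((.475,-.3285,.14),R)
go((.475,-.3285,.04),R)
E
```

```text
clock: 11.02
position: [0.5198, 0.1251, 0.1218]
ee_rot: [-2.707, -0.014, 0.002]
force: [0.4, -0.2, -1.5]
width: 0.701
t 11.03 hold [0.5199 0.1172 0.1388] x [1.    0.01  0.001] z [-0.003  0.421 -0.907] F [ 0.4 -0.2 -1.5] w 64.5 q [-0.18  0.44  0.18  1.99 -0.71  0.85  0.51]
dp [-0.0502, 0.4125, -0.1914] rot [-0.436, -0.019, -0.083] deg 25.4
dp [-0.0503, 0.4547, -0.1008] rot [-0.436, -0.019, -0.083] deg 25.4
```

View pics/w8.png

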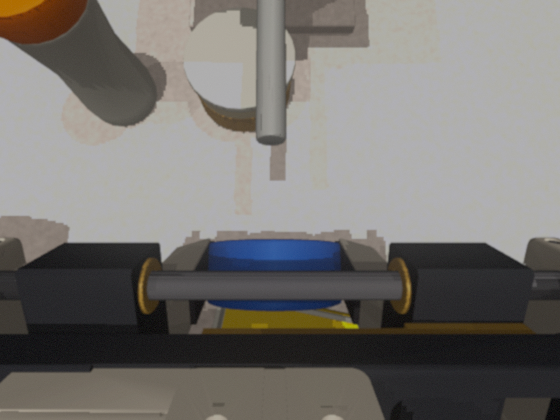

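```bash
python3 - <<'E'
from h import *
R=Rt(25,1,.097)
go((.475,-.3285,.14),R)
E
```

```text
dp [-0.0509, 0.4046, -0.1897] rot [0.0, -0.037, -0.076] deg 4.8
```

```bash
python3 -m pendant '[{"dp":[-0.004,0.03,-0.014],"rotation":[0,0,0],"fingers":1},{"dp":[-0.010,0.08,-0.037],"rotation":[0,-0.005,-0.01],"fingers":1},{"dp":[-0.016,0.13,-0.061],"rotation":[0,-0.01,-0.02],"fingers":1},{"dp":[-0.023,0.18,-0.084],"rotation":[0,-0.015,-0.03],"fingers":1},{"dp":[-0.029,0.23,-0.108],"rotation":[0,-0.02,-0.04],"fingers":1},{"dp":[-0.035,0.28,-0.131],"rotation":[0,-0.025,-0.05],"fingers":1},{"dp":[-0.041,0.33,-0.155],"rotation":[0,-0.03,-0.06],"fingers":1},{"dp":[-0.047,0.375,-0.176],"rotation":[0,-0.035,-0.07],"fingers":1},{"dp":[-0.0505,0.4,-0.188],"rotation":[0,-0.037,-0.076],"fingers":1},{"dp":[-0.051,0.4046,-0.19],"rotation":[0,-0.037,-0.076],"fingers":1},{"dp":[-0.051,0.4046,-0.19],"rotation":[0,-0.037,-0.076],"fingers":1}]' 20; python3 - <<'E'
from h import *
st(); cv2.imwrite("pics/w9.png",arm.get_image("wrist"))
go((.475,-.3285,.039),Rt(25,1,.097))
E
```

```text
clock: 12.45
position: [0.4747, -0.3194, 0.123]
ee_rot: [-2.701, -0.132, 0.03]
force: [0.5, -0.1, -1.5]
width: 0.701
t 12.45 hold [ 0.4755 -0.3273  0.14  ] x [ 0.995  0.098 -0.   ] z [-0.042  0.421 -0.906] F [ 0.5 -0.1 -1.5] w 64.5 q [ 0.47  0.67  0.35  1.58 -0.5   1.32  1.11]
dp [-0.0007, 0.0444, 0.0909] rot [-0.001, 0.001, 0.001] deg 0.1
```

View pics/w9.png

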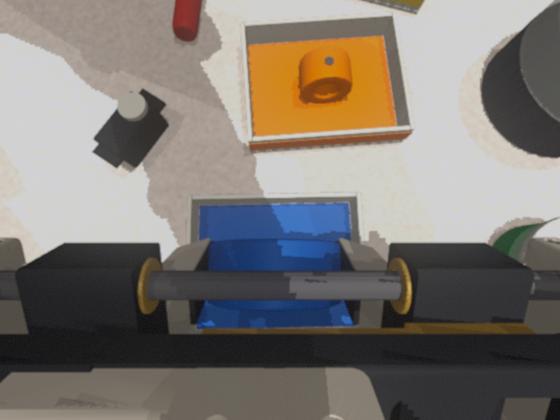

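```bash
python3 -m pendant '[{"dp":[0,0.015,0.03],"rotation":[0,0,0],"fingers":1},{"dp":[0,0.03,0.062],"rotation":[0,0,0],"fingers":1},{"dp":[0,0.04,0.083],"rotation":[0,0,0],"fingers":1},{"dp":[-0.0005,0.0444,0.0905],"rotation":[0,0,0],"fingers":1},{"dp":[-0.0005,0.0444,0.091],"rotation":[0,0,0],"fingers":1},{"dp":[-0.0005,0.0444,0.091],"rotation":[0,0,0],"fingers":1},{"dp":[-0.0005,0.0444,0.091],"rotation":[0,0,0],"fingers":-0.72},{"dp":[-0.0005,0.0444,0.091],"rotation":[0,0,0],"fingers":-0.72},{"dp":[-0.0005,0.0444,0.091],"rotation":[0,0,0],"fingers":-0.72},{"dp":[-0.0005,0.0444,0.091],"rotation":[0,0,0],"fingers":-0.72},{"dp":[-0.0005,0.0444,0.06],"rotation":[0,0,0],"fingers":-0.72},{"dp":[-0.0005,0.0444,0.01],"rotation":[0,0,0],"fingers":-0.72},{"dp":[0,0.0444,-0.045],"rotation":[0,0,0],"fingers":-1},{"dp":[0,0.03,-0.1],"rotation":[0,0,0],"fingers":-1},{"dp":[0,0.03,-0.1],"rotation":[0,0,0],"fingers":-1}]' 20; python3 - <<'E'
from h import *
st(); cv2.imwrite("pics/w10.png",arm.get_image("wrist"))
R=Rt(40,1); z=R.as_matrix()[:,2]
go(np.array((.5165,.327,.133))-z*.16,R)
E
```

```text
clock: 14.38
position: [0.4826, -0.3909, 0.2054]
ee_rot: [-2.708, -0.134, 0.023]
force: [0.3, -0.7, -0.7]
width: 1.0
t 14.38 hold [ 0.4833 -0.3987  0.2224] x [0.995 0.097 0.005] z [-0.036  0.416 -0.909] F [ 0.3 -0.7 -0.7] w 92.0 q [ 0.55  0.68  0.38  1.34 -0.47  1.55  1.1 ]
dp [0.0971, -0.5777, 0.2258] rot [0.264, 0.042, 0.071] deg 15.8
```

View pics/w10.png

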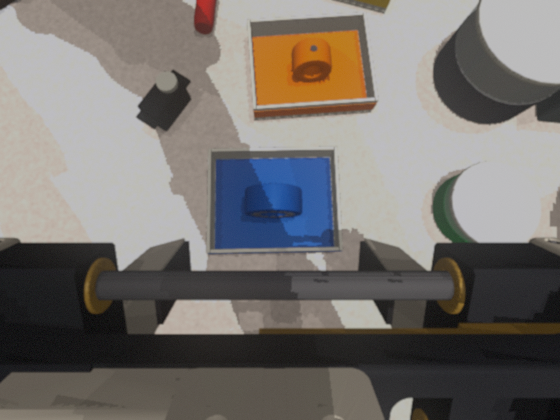

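The blue wheel rests in its bin at (273,202). Next is the yellow wheel, leaning 44°.

```bash
python3 - <<'E'
from h import *
R=Rt(44,1); z=R.as_matrix()[:,2]
go(np.array((.5165,.3275,.133))-z*.16,R)
E
```

```text
dp [0.0965, -0.5687, 0.2289] rot [0.333, 0.045, 0.069] deg 19.7
```

```bash
python3 -m pendant '[{"dp":[0.005,-0.03,0.012],"rotation":[0.02,0,0],"fingers":-1},{"dp":[0.014,-0.08,0.032],"rotation":[0.05,0.005,0.01],"fingers":-1},{"dp":[0.022,-0.13,0.052],"rotation":[0.08,0.01,0.015],"fingers":-1},{"dp":[0.031,-0.18,0.072],"rotation":[0.11,0.015,0.02],"fingers":-1},{"dp":[0.039,-0.23,0.093],"rotation":[0.14,0.02,0.03],"fingers":-1},{"dp":[0.048,-0.28,0.113],"rotation":[0.17,0.022,0.035],"fingers":-1},{"dp":[0.056,-0.33,0.133],"rotation":[0.2,0.026,0.04],"fingers":-1},{"dp":[0.064,-0.38,0.153],"rotation":[0.23,0.03,0.046],"fingers":-1},{"dp":[0.073,-0.43,0.173],"rotation":[0.26,0.034,0.052],"fingers":-1},{"dp":[0.081,-0.48,0.193],"rotation":[0.29,0.038,0.058],"fingers":-1},{"dp":[0.09,-0.53,0.213],"rotation":[0.31,0.042,0.064],"fingers":-1},{"dp":[0.095,-0.56,0.225],"rotation":[0.33,0.045,0.069],"fingers":-1},{"dp":[0.0965,-0.5687,0.229],"rotation":[0.333,0.045,0.069],"fingers":-1},{"dp":[0.0965,-0.5687,0.229],"rotation":[0.333,0.045,0.069],"fingers":-1},{"dp":[0.0965,-0.5687,0.229],"rotation":[0.333,0.045,0.069],"fingers":-1}]' 20; python3 - <<'E'
from h import *
st(); cv2.imwrite("pics/w11.png",arm.get_image("wrist"));cv2.imwrite("pics/t11.png",arm.get_image("top"))
im=cv2.imread("pics/w11.png")
for s,ce,p in blobs(im,"yellow",200):
    print(s,ce)
    for v in (p[:,1].min(),p[:,1].max()): print(v,[plane("wrist",(273,v),z).round(4)[:2] for z in(.165,.133,.101)])
for dy in (-.014,.014): print([proj("wrist",(.5165,.3275+dy,z)).round(0) for z in (.165,.133,.101)])
go((.5165,.3275,.133),Rt(44,1))
E
```

```text
clock: 16.3
position: [0.5184, 0.2278, 0.234]
ee_rot: [-2.375, -0.017, 0.007]
force: [0.1, -0.3, -0.5]
width: 1.002
t 16.3 hold [0.5186 0.2148 0.2476] x [1.    0.014 0.   ] z [-0.01   0.693 -0.72 ] F [ 0.1 -0.3 -0.5] w 92.2 q [-0.11  0.38  0.08  1.94 -0.95  1.06  0.57]
[241, 165, 64, 54, 1987] [273.1, 185.4]
165.0 [array([0.5162, 0.3416]), array([0.5158, 0.3654]), array([0.5153, 0.3892])]
218.0 [array([0.5172, 0.2875]), array([0.5168, 0.3038]), array([0.5165, 0.3201])]
[array([273., 191.]), array([273., 209.]), array([273., 224.])]
[array([273., 165.]), array([273., 184.]), array([273., 200.])]
dp [-0.0007, -0.0014, 0.1608] rot [0.001, -0.002, -0.001] deg 0.1
```

View pics/w11.png

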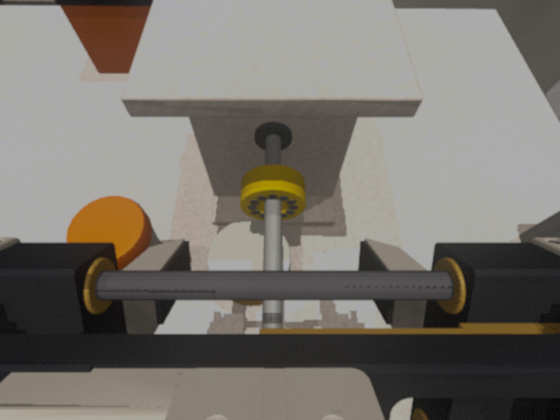

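View pics/t11.png

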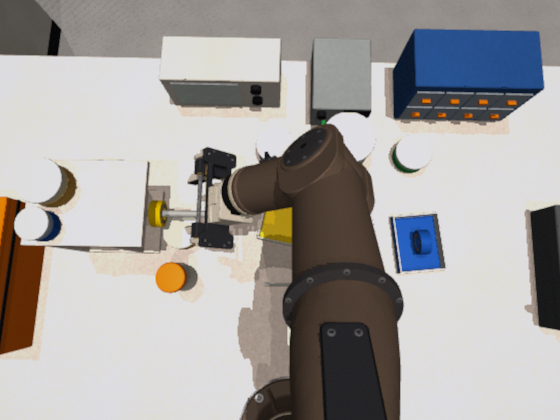

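```bash
python3 -m pendant '[{"dp":[0,-0.001,0.03],"rotation":[0,0,0],"fingers":-1},{"dp":[0,-0.001,0.065],"rotation":[0,0,0],"fingers":-1},{"dp":[-0.0005,-0.0014,0.10],"rotation":[0,0,0],"fingers":-1},{"dp":[-0.0005,-0.0014,0.13],"rotation":[0,0,0],"fingers":-1},{"dp":[-0.0007,-0.0014,0.152],"rotation":[0,0,0],"fingers":-1},{"dp":[-0.0007,-0.0014,0.1605],"rotation":[0,0,0],"fingers":-1},{"dp":[-0.0007,-0.0014,0.1605],"rotation":[0,0,0],"fingers":-1}]' 20; python3 - <<'E'
from h import *
st(); cv2.imwrite("pics/w12.png",arm.get_image("wrist"))
go((.5165,.3275,.133),Rt(44,1))
E
```

```text
clock: 17.27
position: [0.5165, 0.3399, 0.1196]
ee_rot: [-2.375, -0.016, 0.006]
force: [-0.4, -0.3, 0.7]
width: 0.998
t 17.27 hold [0.5167 0.3268 0.1332] x [1.    0.014 0.   ] z [-0.009  0.694 -0.72 ] F [-0.4 -0.3  0.7] w 91.8 q [-0.22  0.55 -0.05  2.01 -1.2   0.78  0.73]
dp [-0.0006, -0.0004, 0.0011] rot [0.001, -0.003, -0.001] deg 0.2
```

View pics/w12.png

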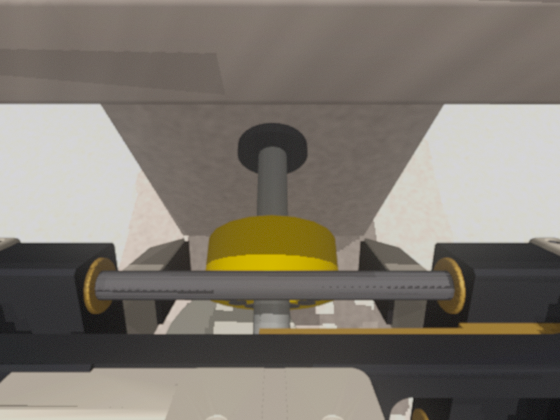

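The yellow wheel sits centred between the open jaws (col 272), with no contact force. Next I close on it.

```bash
python3 -m pendant '[{"dp":[0,0,0.001],"rotation":[0,0,0],"fingers":1},{"dp":[0,0,0.001],"rotation":[0,0,0],"fingers":1},{"dp":[0,0,0.001],"rotation":[0,0,0],"fingers":1},{"dp":[0,0,0.001],"rotation":[0,0,0],"fingers":1},{"dp":[0,0,0.001],"rotation":[0,0,0],"fingers":1}]' 20; python3 - <<'E'
from h import *
st(); go((.5165,.327,.1385),Rt(44,1)); go((.520,.11,.1385),Rt(44,1))
E
```

```text
clock: 17.95
position: [0.517, 0.3402, 0.1195]
ee_rot: [-2.375, -0.016, 0.005]
force: [0.3, -1.5, 2.5]
width: 0.704
t 17.95 hold [0.5172 0.3271 0.133 ] x [1.    0.013 0.001] z [-0.008  0.694 -0.72 ] F [ 0.3 -1.5  2.5] w 64.8 q [-0.22  0.55 -0.05  2.01 -1.2   0.77  0.74]
dp [-0.0007, -0.0038, -0.004] rot [0.001, -0.003, -0.001] deg 0.2
dp [-0.0, 0.1525, -0.1546] rot [0.001, -0.003, -0.001] deg 0.2
```

```bash
python3 -m pendant '[{"dp":[0,-0.004,-0.004],"rotation":[0,0,0],"fingers":1},{"dp":[0,0.003,-0.0107],"rotation":[0,0,0],"fingers":1},{"dp":[0,0.016,-0.0233],"rotation":[0,0,0],"fingers":1},{"dp":[0,0.034,-0.0406],"rotation":[0,0,0],"fingers":1},{"dp":[0,0.052,-0.0579],"rotation":[0,0,0],"fingers":1},{"dp":[0,0.07,-0.0752],"rotation":[0,0,0],"fingers":1},{"dp":[0,0.088,-0.0925],"rotation":[0,0,0],"fingers":1},{"dp":[0,0.106,-0.1098],"rotation":[0,0,0],"fingers":1},{"dp":[0,0.124,-0.1272],"rotation":[0,0,0],"fingers":1},{"dp":[0,0.142,-0.1445],"rotation":[0,0,0],"fingers":1},{"dp":[0,0.1525,-0.1546],"rotation":[0,0,0],"fingers":1},{"dp":[0,0.1525,-0.1546],"rotation":[0,0,0],"fingers":1}]' 20; python3 - <<'E'
from h import *
st(); cv2.imwrite("pics/w13.png",arm.get_image("wrist"))
for l in(44,25): go((.54,.026,.12),Rt(l,1,-.187))
E
```

```text
clock: 19.45
position: [0.5202, 0.1219, 0.1249]
ee_rot: [-2.375, -0.014, 0.004]
force: [-0.8, 0.2, -0.8]
width: 0.699
t 19.45 hold [0.5204 0.1089 0.1384] x [1.    0.011 0.001] z [-0.007  0.693 -0.72 ] F [-0.8  0.2 -0.8] w 64.3 q [ 0.08  0.56  0.09  1.99 -0.98  1.05  0.89]
dp [0.0215, 0.0738, -0.0454] rot [0.001, 0.138, 0.144] deg 11.4
dp [0.0204, 0.0799, -0.0463] rot [-0.33, 0.113, 0.166] deg 22.1
```

View pics/w13.png

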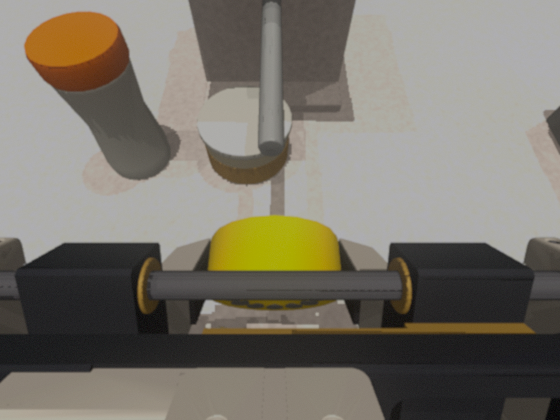

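```bash
python3 - <<'E'
from h import *
go((.54,.024,.13),Rt(30,1,-.187))
E
```

```text
dp [0.0207, 0.0728, -0.0545] rot [-0.243, 0.12, 0.161] deg 18.0
```

```bash
python3 -m pendant '[{"dp":[0.004,0.018,-0.014],"rotation":[-0.03,0.015,0.02],"fingers":1},{"dp":[0.009,0.035,-0.027],"rotation":[-0.08,0.04,0.055],"fingers":1},{"dp":[0.015,0.053,-0.04],"rotation":[-0.14,0.07,0.1],"fingers":1},{"dp":[0.02,0.068,-0.051],"rotation":[-0.2,0.1,0.135],"fingers":1},{"dp":[0.0207,0.0728,-0.0545],"rotation":[-0.243,0.12,0.161],"fingers":1},{"dp":[0.0207,0.0728,-0.0545],"rotation":[-0.243,0.12,0.161],"fingers":1},{"dp":[0.0207,0.0728,-0.0545],"rotation":[-0.243,0.12,0.161],"fingers":1}]' 20; python3 - <<'E'
from h import *
st(); cv2.imwrite("pics/w14.png",arm.get_image("wrist"))
go((.54,.024,.041),Rt(30,1,-.187))
E
```

```text
clock: 20.38
position: [0.5417, 0.0335, 0.1138]
ee_rot: [-2.608, 0.244, -0.066]
force: [-0.1, -0.1, -0.3]
width: 0.704
t 20.38 hold [0.54   0.0242 0.1301] x [ 0.983 -0.186  0.   ] z [ 0.093  0.492 -0.866] F [-0.1 -0.1 -0.3] w 64.8 q [ 0.01  0.48  0.24  2.   -0.86  0.9   0.66]
dp [0.0001, 0.0446, 0.077] rot [-0.0, 0.0, -0.0] deg 0.0
```

View pics/w14.png

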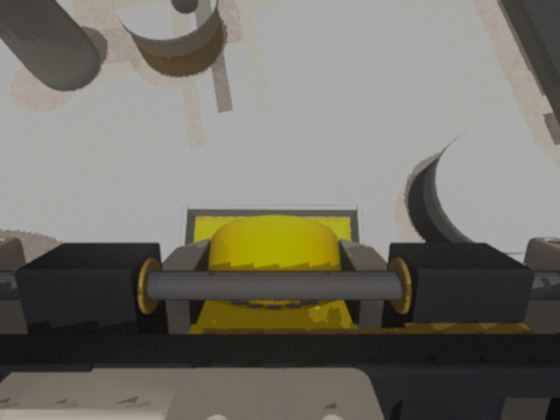

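```bash
python3 -m pendant '[{"dp":[0,0.015,0.025],"rotation":[0,0,0],"fingers":1},{"dp":[0,0.031,0.053],"rotation":[0,0,0],"fingers":1},{"dp":[0,0.041,0.071],"rotation":[0,0,0],"fingers":1},{"dp":[0,0.0446,0.077],"rotation":[0,0,0],"fingers":1},{"dp":[0,0.0446,0.077],"rotation":[0,0,0],"fingers":1},{"dp":[0,0.0446,0.077],"rotation":[0,0,0],"fingers":1},{"dp":[0,0.0446,0.077],"rotation":[0,0,0],"fingers":-0.72},{"dp":[0,0.0446,0.077],"rotation":[0,0,0],"fingers":-0.72},{"dp":[0,0.0446,0.077],"rotation":[0,0,0],"fingers":-0.72},{"dp":[0,0.0446,0.077],"rotation":[0,0,0],"fingers":-0.72},{"dp":[0,0.0446,0.05],"rotation":[0,0,0],"fingers":-0.72},{"dp":[0,0.0446,0.0],"rotation":[0,0,0],"fingers":-0.72},{"dp":[0,0.0446,-0.05],"rotation":[0,0,0],"fingers":-1},{"dp":[0,0.06,-0.10],"rotation":[0,0,0],"fingers":-1},{"dp":[0,0.11,-0.14],"rotation":[0,0,0],"fingers":-1},{"dp":[0,0.13,-0.16],"rotation":[0,0,0],"fingers":-1},{"dp":[0,0.13,-0.16],"rotation":[0,0,0],"fingers":-1}]' 20; python3 - <<'E'
from h import *
st(); cv2.imwrite("pics/w15.png",arm.get_image("wrist"));cv2.imwrite("pics/t15.png",arm.get_image("top"));cv2.imwrite("pics/s15.png",arm.get_image("scene"))
E
```

```text
clock: 22.55
position: [0.5057, -0.159, 0.1875]
ee_rot: [-2.609, 0.25, -0.068]
force: [0.8, 0.5, 1.0]
width: 1.0
t 22.55 hold [ 0.5039 -0.1683  0.2038] x [ 0.982 -0.19   0.001] z [ 0.096  0.489 -0.867] F [0.8 0.5 1. ] w 92.0 q [ 0.27  0.46  0.37  1.81 -0.68  1.23  0.78]
```

View pics/w15.png

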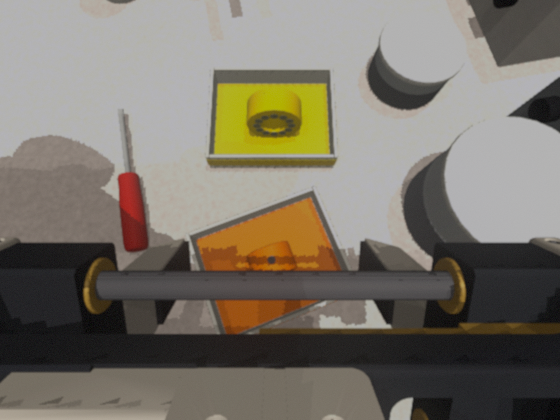

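View pics/s15.png

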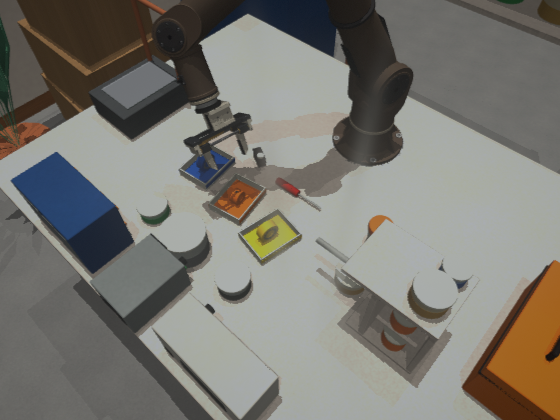

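View pics/t15.png

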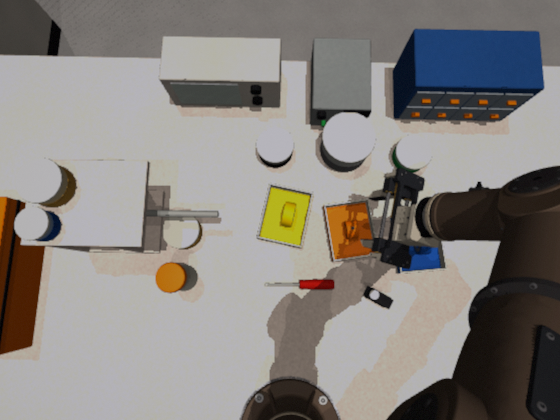

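The yellow wheel is in its bin, the bar is bare and the bystanders look unmoved. The arm hides the blue bin, so I'll lift clear for one last look.

```bash
python3 -m pendant '[{"dp":[0,-0.02,-0.03],"rotation":[0,0,0],"fingers":-1},{"dp":[0,-0.05,-0.07],"rotation":[0,0,0],"fingers":-1},{"dp":[0,-0.09,-0.07],"rotation":[0,0,0],"fingers":-1},{"dp":[0,-0.13,-0.05],"rotation":[0,0,0],"fingers":-1},{"dp":[0,-0.17,-0.03],"rotation":[0,0,0],"fingers":-1},{"dp":[0,-0.21,-0.01],"rotation":[0,0,0],"fingers":-1},{"dp":[0,-0.24,0],"rotation":[0,0,0],"fingers":-1},{"dp":[0,-0.24,0],"rotation":[0,0,0],"fingers":-1},{"dp":[0,-0.24,0],"rotation":[0,0,0],"fingers":-1}]'; python3 - <<'E'
from h import *
st(); im=arm.get_image("top"); cv2.imwrite("pics/t16.png",cv2.resize(im[100:320,220:460],None,fx=2.5,fy=2.5))
a=cv2.imread("pics/top0.png")
d=cv2.absdiff(a,im).max(2)
print("diff tubs", [(n,int(d[y-12:y+12,x-12:x+12].mean())) for n,x,y in (("servotub",275,146),("bucket",348,135),("led",412,153),("servo",378,297),("sdr",317,284),("bottle",171,277),("screw",185,235))])
E
```

```text
clock: 23.82
position: [0.5438, 0.05, 0.3068]
ee_rot: [-2.607, 0.242, -0.063]
force: [0.2, -0.4, -0.1]
width: 1.0
t 23.82 hold [0.5421 0.0408 0.3231] x [ 0.983 -0.183 -0.002] z [ 0.091  0.493 -0.865] F [ 0.2 -0.4 -0.1] w 92.0 q [-0.08  0.25  0.29  1.78 -0.64  1.21  0.28]
diff tubs [('servotub', 67), ('bucket', 84), ('led', 128), ('servo', 82), ('sdr', 50), ('bottle', 57), ('screw', 84)]
```

View pics/t16.png

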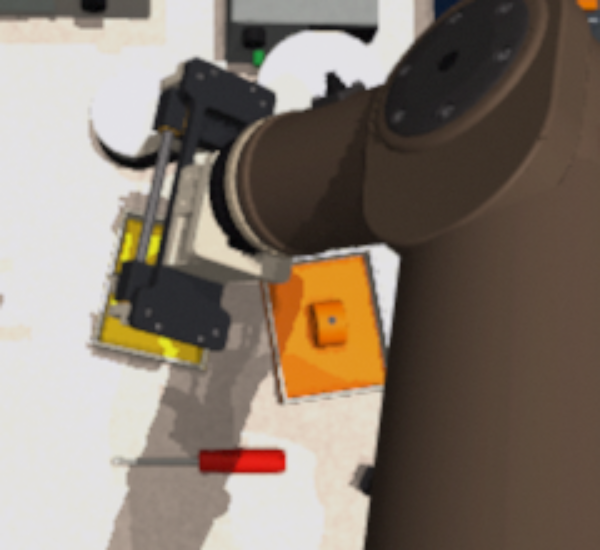

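```bash
python3 - <<'E'
from h import *
im=arm.get_image("scene"); cv2.imwrite("pics/s17.png",cv2.resize(im[120:320,130:420],None,fx=2.7,fy=2.7))
E
```

```text
(no output)
```

View pics/s17.png

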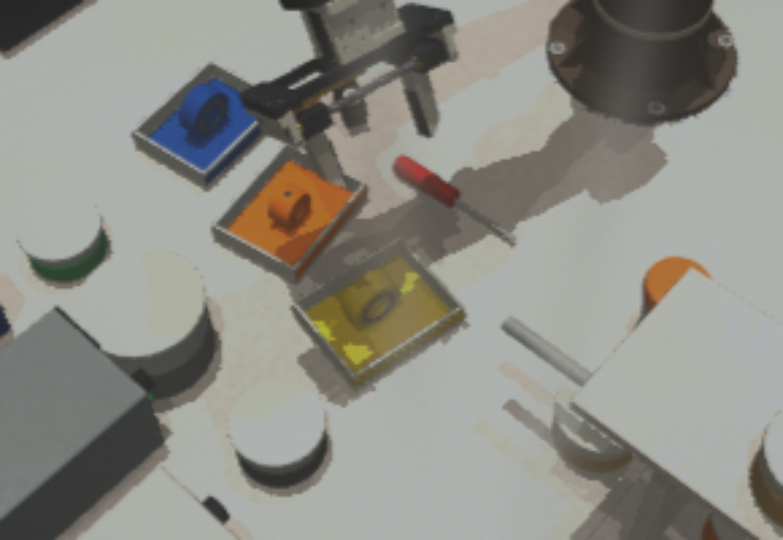

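All three parts are in their own bins: blue (205,108), orange (290,207) and yellow (378,303). The bar is bare and the gripper is clear of everything.

```bash
python3 -c "
from cell import arm
print(arm.sign_off())"
```

```text
the job is handed in; nothing more can be done
None
```

I slid the orange collar off the bar and put it in the orange bin first. Then I put the blue wheel in the blue bin, leaning the tool 25°, and the yellow wheel in the yellow bin, leaning 44° to reach under the shelf. I handed the job in at about 24 s of the 72 s allowed.

- **Placement:** The last scene picture shows each part standing inside its own bin. The bar is empty, and the gripper is open and in the air. In the readings between moves, the force on the tool stayed below about 8 N.
- **Bystanders:** By eye, the tubs, bottle, screwdriver and servo look unmoved. A pixel-difference check against the first picture gave high values everywhere. The arm was in view and shading changed, so I set that result aside as inconclusive.
- **Position disagreement:** The wrist and top views disagreed by up to about 8 mm on the collar's position along the bar, while gripper openings matched the part sizes (48 and 64–65 mm). The wheels' positions agreed well.

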